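# Demould the sage candle and stand it on the scale

## Task

The top half of the candle mould is already off. Lift the sage-green candle straight up out of its cavity in the mould and stand it gently, upright, in the middle of the scale's round steel pan for its weight check. Leave the ivory and the terracotta candle standing in the mould.

Things in the scene. Friction and masses are not known exactly. Their poses are not given: they have to be found in the camera images.
- sage_mid (a point): The candle to move: sage-green wax, an upright cylinder 44 mm across and 90 mm tall with a short wick stub, 0.1 to 0.16 kg. The point is its centre, 45 mm above its foot; z runs up the candle. It starts loose (2 mm play all round) in one of the mould's three cavities, centre 57 mm above the table, its upper 62 mm above the mould. Order of the colours varies.
- ivory_mid (a point): Ivory candle, same size, point and start as the sage one; stays in its cavity. The mould: fixed aluminium block 290 x 100 mm, 40 mm tall, lying on the table, with three round cavities (48 mm across, 28 mm deep) in a row along its length, 95 mm apart, one candle in each. Its place and yaw vary; the candles' centres give the line of the row.
- terra_mid (a point): Terracotta-red candle, same size, point and start as the sage one, in the same mould; stays in its cavity.
- pan (a point): Centre of the top face of the round flat steel pan, 120 mm in diameter, of the fixed white bench scale (190 x 150 mm). The pan's top is 50 mm above the table and does not give; z points up.
There are look-alikes about, which are no part of the job. Leave any turquoise or yellow look-alike of the part that bears pan alone.

How it is judged (in metres and radians):
On the way:
1. the sage candle has been lifted clear of the mould, its foot above the block's top (height (world z) of sage_mid above 0.092 m), for 0.1 s.
At the end, for the whole second after the job is handed in: The sage candle stands on its foot on the scale's pan, within 25 mm of the pan's centre and within 10 degrees of upright, at rest; the ivory and terracotta candles stand upright in their cavities within 20 mm of where they were (horizontal distance between sage_mid and pan below 0.025 m and z of sage_mid in the frame of pan between 0.04 and 0.05 m and angle between each of sage_mid, ivory_mid, terra_mid's own z axis and vertical below 0.17 rad and distance of each of ivory_mid, terra_mid from where it was at the start of the episode below 0.02 m); the robot touches nothing.
It fails at once if the ivory or the terracotta candle is shifted by more than 20 mm (not (distance of ivory_mid from where it was at the start of the episode below 0.02 m) or not (distance of terra_mid from where it was at the start of the episode below 0.02 m)).
It fails at once if the sage candle is rammed onto the scale (more than 50 N) (contact force between sage and scale above 50 N).
It fails at once if the sage candle is dropped onto the scale: it comes down on the pan faster than 0.5 m/s (a fall of more than about 13 mm) (horizontal distance between sage_mid and pan below 0.06 m and z of sage_mid in the frame of pan below 0.08 m and linear speed of sage above 0.5 m/s).
It also fails if it takes over 35 s, if anything falls off the work surface, if the arm or the gripper's body presses on something with over 40 N, if the wrist force passes 120 N, or if a joint passes its speed limit or range.

## Robot

A 7-joint arm with a two-finger parallel gripper is mounted at the origin on the work surface. World frame = base frame: x ahead of the robot, y to its left, z up, the work surface at z = 0. Lengths are in mm, angles in rad, forces in N, time in s.
With the tool pointing down it reaches from about 425 to 925 mm from the base axis. Payload 6.8 kg.
Tool frame: the origin (TCP) lies at the very end of the fingers, on their centre line; the grasp point (between the pads) lies 19 mm behind it; z points along the fingers, y is the line along which they close (so a half turn about z gives the same grasp; the last joint's range is limited). The gripper opens to 85 mm and grips with 20 to 120 N. Pads are 22 mm wide; open, the fingers measure 114 mm over their backs; the gripper's body (76 mm by 85 mm) begins 54 mm behind the grasp point. The pads swing forward as they close: fully open they stand 13 mm farther back than shut.
Start: joints at [1.201, 0.477, 0.022, 1.555, -0.011, 1.109, -0.083], TCP at [174.712, -652.015, 231.308] pointing down, gripper open.
Joint ranges: [-2.96, 2.96], [-0.34, 2.1], [-1.41, 1.46], [0.24, 2.44], [-1.37, 4.51], [0.17, 1.92], [-2.96, 2.96]. Speed limits (rad/s): [2.39, 2.39, 3.14, 3.14, 3.14, 3.14, 3.14].

## Interface

Orientations are given as a unit quaternion [x, y, z, w].
In Python, from rig import env, imaging, ticket gives the robot as it stands.
- The arm moves only by the tool apply_moves, never from a script. Its argument "commands" is one flat list of numbers, 4 for each row, row after row: the shift along the tool's x, y, z in mm, then the turn about the tool's z in degrees. In form: [dx, dy, dz, roll, dx, dy, dz, roll, ...]. A call has 1 to 10 rows; each row shifts and turns the commanded pose from where the row before left it, along the tool's axes as they then stand; what a row does not reach is not made up. A row lasts 1/10 s, in which the tool goes at most 50 mm and 8.59 degrees, less where a joint would pass 70% of its speed; a pose out of reach is approached as far as the arm can. A call is refused whole if a number of a shift passes 50 or a number of a turn 8.59, either way. A call with a gripper value outside its range is refused whole. "grip" is the closure, from -1 (fully open) to 1 (shut), so that 0 is half open, set as the call begins (left out, the last holds). The fingers move at their own pace and stop on an object; "newtons" is the grip in N (left out, the last holds). Time passes only in rows, so rows that do not move let the fingers close. It gives the time, the measured TCP pose, the force, the opening and the grip force at its end, in the units of the state.
- env.read_state(): the state, without advancing time (a new reading comes with each control period).
- imaging.grab_frame(name): name is "scene" or "top" or "wrist"; returns (picture, depth): 400x640x3 uint8, blue, green, red; 400x640 float32, mm along the optical axis (not along the pixel's ray), 0 where there is no reading.
- imaging.get_calibration(name): a dict with "intrinsics" (3x3 intrinsics, pixels), "R" (3x3) and "t" (3): a world point X has camera coordinates R X + t. Camera axes: x right, y down, z forward; pixel columns grow to the right and rows downward; lengths in mm; the calibration is good to about 2 mm. A picture is of the moment at which its call begins: read the wrist's pose just before it. get_calibration takes no time and is no camera call; for the wrist camera it gives the pose at the moment of the call.
- ticket.job_done(): hands the job in; it is judged then, once.
The state is a dict: "time_s": time; "joints": joint angles; "joint_velocities": joint speeds; "joint_efforts": joint torques, N m; "eef_pos": TCP position; "orientation": TCP orientation; "wrist_force": force on the tool from outside, world axes, zero at the start; "torque": the same for the moment, N m; "grip_width": opening from 0.0 (shut) to 1.0 (fully open); "finger_force": force on a finger pad.
Only numpy, scipy, OpenCV 4.12 (cv2) and the standard library are available. Lean on these libraries where they do the work, as an engineer would, in place of code of your own. Each camera call takes 0.05 s, during which the arm holds its last target. There are 200 camera calls.

## Working session

There is one attempt and no reset: what is moved stays moved. The work goes in short steps, Python scripts to look and compute and a tool call to move; the robot and the scene stay as the last step left them, time stands still between calls to the robot, and variables do not carry over. Pictures are saved under pics/ and viewed, at most 10 in all, crops included, and the job is handed in when it is done.

Besides the shell and the picture viewer there is one more tool, called after "Call:" by a JSON object that holds its "op" and its "data", one argument or row to a line. apply_moves: Moves the arm, as the interface text tells. Its arguments: {"type":"object","properties":{"commands":{"type":"array"},"grip":{"type":"number"},"newtons":{"type":"number"}},"required":["commands"]}

```bash
mkdir -p pics
python3 - <<'E'
from rig import env, imaging
import cv2, numpy as np
for n in ("top","scene"):
    p,d=imaging.grab_frame(n); c=imaging.get_calibration(n)
    cv2.imwrite(f"pics/{n}0.png",p); np.savez(f"{n}0.npz",p=p,d=d,K=c["intrinsics"],R=c["R"],t=c["t"])
    print(n,np.round(c["intrinsics"],1).tolist(),np.round(c["R"],3).tolist(),c["t"])
s=env.read_state(); print(s)
E
```

```text
top [[405.3, 0.0, 323.9], [0.0, 405.3, 200.6], [0.0, 0.0, 1.0]] [[0.01, -0.999, 0.037], [-0.991, -0.014, -0.132], [0.132, -0.036, -0.991]] [-22.9712179  442.80584232 803.25305685]
scene [[431.9, 0.0, 326.3], [0.0, 431.9, 193.9], [0.0, 0.0, 1.0]] [[-0.902, 0.432, -0.008], [0.296, 0.604, -0.74], [-0.315, -0.67, -0.672]] [ 423.03429645  -87.95346374 1076.88834266]
{'time_s': 0.1, 'joints': array([ 1.20091478,  0.47773097,  0.022319  ,  1.5563361 , -0.01150702,
        1.10930507, -0.08313337]), 'joint_velocities': array([ 0.0003384 , -0.00192442,  0.00027906, -0.00407828,  0.000358  ,
        0.00119394, -0.00032383]), 'joint_efforts': array([ 4.97780624e-03, -5.97752666e+01,  1.61392417e+00, -2.81952077e+01,
        1.28791112e-02,  5.06881275e-03,  8.23762264e-06]), 'eef_pos': array([ 174.56010907, -651.48979885,  230.42036523]), 'orientation': array([ 9.91445381e-01,  1.30519634e-01, -1.58814834e-04, -8.10511057e-04]), 'wrist_force': array([-0.97004618, -0.93189298,  0.16879266]), 'torque': array([ 0.01752285,  0.00728702, -0.01898684]), 'finger_force': 0.0, 'grip_width': 0.9996750402291494}
```

View pics/top0.png

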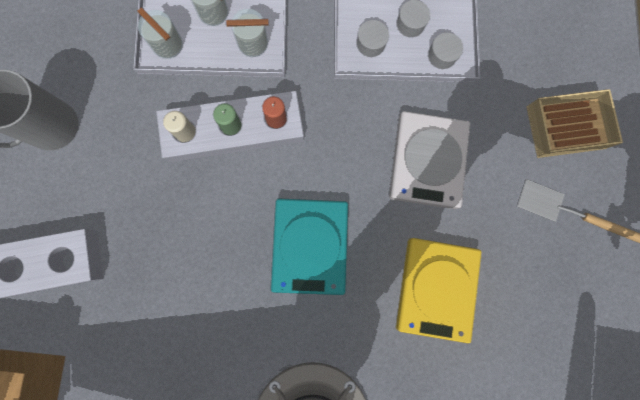

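View pics/scene0.png

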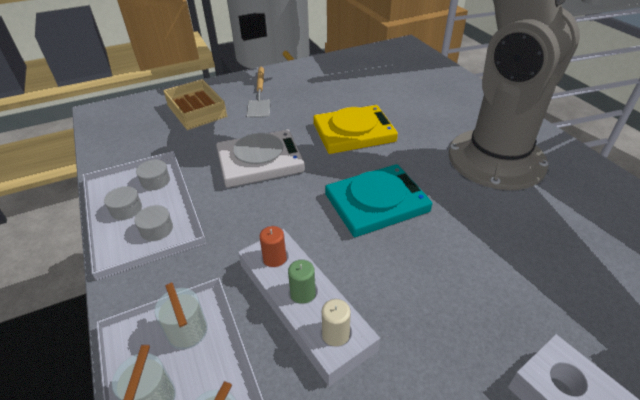

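Top view: ivory (179,127), sage (227,119) and terracotta (274,112) stand in the mould. The white scale's pan is at (433,155). What could be mistaken:
- For the pan: the turquoise scale (311,246) and the yellow scale (442,288).
- For the candle: the glass jars (160,35), (210,8) and (250,35), and the ivory and terracotta candles.

I choose the green candle at (227,119) and the white scale at (433,155).

```bash
cat > h.py <<'E'
import numpy as np, cv2
def cloud(d,K,R,t):
    v,u=np.mgrid[:d.shape[0],:d.shape[1]]
    c=np.stack([(u-K[0,2])/K[0,0]*d,(v-K[1,2])/K[1,1]*d,d],-1)
    return (c-t)@R   # R^T (c-t)
E
python3 - <<'E'
import numpy as np, cv2
from h import cloud
for n in ("top","scene"):
    f=np.load(n+"0.npz"); W=cloud(f["d"].astype(float),f["K"],f["R"],f["t"]); p=f["p"]
    hsv=cv2.cvtColor(p,cv2.COLOR_BGR2HSV); H,S,V=cv2.split(hsv)
    z=W[...,2]; tall=(z>97)&(z<106)
    mold=(abs(W[...,0]-0)<5000)
    for k,m in dict(sage=(H>45)&(H<80)&(S>80),terra=((H<12)|(H>172))&(S>130),ivory=(H>18)&(H<35)&(S>30)&(V>120)).items():
        mm=(m&tall).astype(np.uint8)
        nn,l,st,_=cv2.connectedComponentsWithStats(mm)
        for i in np.argsort(-st[1:,4])[:2]+1:
            q=W[l==i]; (c,r)=cv2.minEnclosingCircle(q[:,:2].astype(np.float32))
            print(n,k,st[i],q.mean(0).round(1),np.round(c,1),round(r,1))
    seed=(433,155) if n=="top" else (258,149)
    print("pan depth pt",W[seed[1],seed[0]].round(1))
    x0=W[seed[1],seed[0]]
    m=((abs(z-x0[2])<4)&(np.hypot(W[...,0]-x0[0],W[...,1]-x0[1])<75)).astype(np.uint8)
    nn,l,st,_=cv2.connectedComponentsWithStats(m); q=W[l==l[seed[1],seed[0]]]
    (c,r)=cv2.minEnclosingCircle(q[:,:2].astype(np.float32)); print("pan",q.mean(0).round(1),np.round(c,1),round(r,1))
p=np.load("top0.npz")["p"]; cv2.imwrite("pics/c.png",cv2.resize(p[80:220,150:480],None,fx=2.4,fy=2.4,interpolation=2))
E
```

```text
top terra [263  98  21  20 296] [613.   84.7 101. ] [613.6  85.1] 19.7
top ivory [164 112  22  19 304] [582.8 270.6 101. ] [581.9 271.7] 20.8
top ivory [172 131   7   2  10] [562.5 269.4  98.3] [562.5 269.6] 5.6
pan depth pt [ 538.5 -240.9   49. ]
pan [ 534.9 -240.3   48.8] [ 535.7 -241.2] 60.1
scene terra [260 226  23  19 324] [617.   88.2 101.8] [615.9  86.4] 20.9
scene ivory [322 300  28  25 538] [583.8 274.  102. ] [583.2 273. ] 20.9
pan depth pt [ 537.5 -233.3   50.3]
pan [ 535.6 -239.4   50.6] [ 534.5 -243.5] 62.0
```

View pics/c.png

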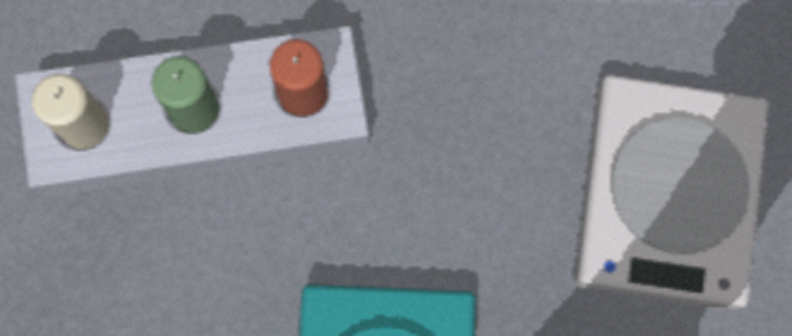

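The crop confirms the choice: the sage candle is in the mould's middle cavity, and the grey pan sits on the white scale. Sage is the midpoint of its neighbours at about (598.7, 179), and the pan is at about (535, -241). I'll go there by an outward arc.

Call:
{"op": "apply_moves", "data": {
  "commands": [40, -15, 0, 0, 40, -15, 0, 0, 40, -15, 0, 0, 40, -15, 0, 0, 40, -15, 0, 0, 40, -15, 0, 0, 40, -15, 0, 0, 40, -15, 0, 0, 40, -15, 0, 0, 40, -15, 0, 0],
  "grip": -1,
  "newtons": 40
}}

```text
time_s: 1.1
eef_pos: [523.2, -402.3, 230.9]
orientation: [0.991, 0.13, -0.0, -0.0]
wrist_force: [0.7, -0.8, -0.1]
grip_width: 1.001
finger_force: 0.0
```

Call:
{"op": "apply_moves", "data": {
  "commands": [0, 0, 0, -8.5, 0, 0, 0, -8.5, 0, 0, 0, -8.5, 0, 0, 0, -8.5, 0, 0, 0, -8.5, 0, 0, 0, -8.5, 0, 0, 0, -8.5, 0, 0, 0, -8.5, 0, 0, 0, -8.5, 0, 0, 0, -8.3]
}}

```text
time_s: 2.1
eef_pos: [521.9, -403.5, 230.8]
orientation: [0.642, 0.767, -0.0, -0.001]
wrist_force: [-0.9, 0.4, -0.1]
grip_width: 1.007
finger_force: 0.0
```

```bash
cat >> h.py <<'E'
def togo(x,y,yaw):
    from rig import env
    from scipy.spatial.transform import Rotation as Ro
    s=env.read_state(); M=Ro.from_quat(s["orientation"]).as_matrix()
    d=M.T@(np.array([x,y,s["eef_pos"][2]])-s["eef_pos"])
    a=np.degrees(np.arctan2(M[1,1],M[0,1])); e=(yaw-a+90)%180-90
    print("t",s["time_s"],"pos",s["eef_pos"].round(1),"tilt",M[:,2].round(3),"shift",d.round(1),"roll",round(-e,2),"j",s["joints"].round(2),"F",s["wrist_force"].round(1),"grip",round(s["grip_width"],3),s["finger_force"])
E
python3 -c "from h import *;togo(598.7,179,9.8)"
```

```text
t 2.1 pos [ 521.9 -403.5  230.8] tilt [-0.001  0.001 -1.   ] shift [5.599e+02 1.782e+02 2.000e-01] roll 0.34 j [ 0.85  0.48 -0.4   1.57  0.2   1.13  0.58] F [-0.9  0.4 -0.1] grip 1.007 0.0
```

Call:
{"op": "apply_moves", "data": {
  "commands": [46, 15, 0, 0, 46, 15, 0, 0, 46, 15, 0, 0, 46, 15, 0, 0, 46, 15, 0, 0, 46, 15, 0, 0, 46, 15, 0, 0, 46, 15, 0, 0, 46, 15, 0, 0, 46, 15, 0, 0]
}}

```text
time_s: 3.1
eef_pos: [591.6, 76.8, 231.1]
orientation: [0.644, 0.765, -0.0, -0.0]
wrist_force: [1.3, -0.2, 0.4]
grip_width: 0.999
finger_force: 0.0
```

Call:
{"op": "apply_moves", "data": {
  "commands": [30, 9, 0, 0, 0, 0, 0, 0, 0, 0, 0, 0]
}}

```text
time_s: 3.4
eef_pos: [595.2, 106.7, 230.8]
orientation: [0.643, 0.765, -0.0, -0.0]
wrist_force: [0.8, 0.2, 0.1]
grip_width: 1.002
finger_force: 0.0
```

Run:
```python
from h import *
from rig import imaging
togo(598.7,179,9.8)
c=imaging.get_calibration("wrist"); p,d=imaging.grab_frame("wrist"); cv2.imwrite("pics/w1.png",p)
W=cloud(d.astype(float),c["intrinsics"],c["R"],c["t"]); H,S,V=cv2.split(cv2.cvtColor(p,cv2.COLOR_BGR2HSV)); z=W[...,2]
for k,m in dict(sage=(H>40)&(H<85)&(S>60),terra=((H<12)|(H>172))&(S>120),ivory=(H>18)&(H<35)&(S>30)&(V>110)).items():
    mm=(m&(abs(z-102)<5)).astype(np.uint8); nn,l,st,_=cv2.connectedComponentsWithStats(mm)
    if nn>1:
        i=1+np.argmax(st[1:,4]); q=W[l==i]; cc,r=cv2.minEnclosingCircle(q[:,:2].astype(np.float32)); print(k,st[i],q.mean(0).round(1),np.round(cc,1),round(r,1))
```

```text
t 3.4 pos [595.2 106.7 230.8] tilt [-0.001 -0.    -1.   ] shift [70.6 15.9 -0. ] roll 0.1 j [ 0.15  0.42 -0.57  1.7   0.25  1.1  -0.32] F [0.8 0.2 0.1] grip 1.002 0.0
sage [ 314   84   53   54 2162] [598.9 176.6 100.8] [599.  176.3] 21.0
terra [ 315  198   48   47 1731] [615.1  85.  100.7] [615.3  83.7] 21.7
ivory [322   0  37   8 208] [585.1 251.8  99.6] [584.4 254. ] 13.3
```

View pics/w1.png

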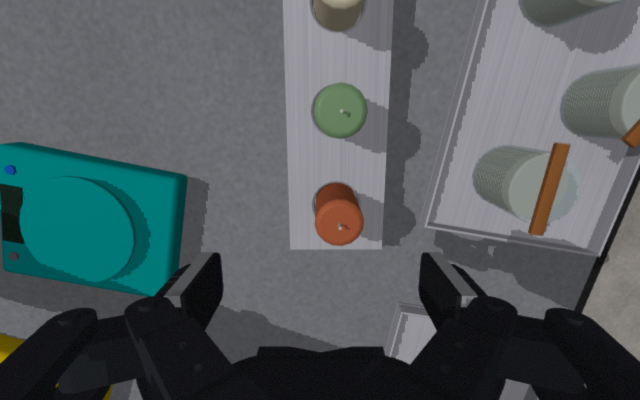

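The wrist view shows sage at pixel (340,110) with its wick up. It measures (599, 177), which agrees with the top view. The fingers straddle the row, clear of the neighbours and the tray.

Call:
{"op": "apply_moves", "data": {
  "commands": [35, 8, 0, 0, 34, 8, 0, 0, 0, 0, 0, 0, 0, 0, 20, 0, 0, 0, 30, 0, 0, 0, 20, 0, 0, 0, 0, 0, 0, 0, 0, 0]
}}

```text
time_s: 4.25
eef_pos: [600.0, 175.3, 161.5]
orientation: [0.645, 0.764, -0.0, 0.0]
wrist_force: [1.3, 0.4, -0.0]
grip_width: 1.0
finger_force: 0.0
```

```bash
python3 -c "from h import *;togo(599,177.2,9.8)"
```

```text
t 4.25 pos [600.  175.3 161.5] tilt [-0.    -0.001 -1.   ] shift [ 2.  -0.6 -0. ] roll -0.12 j [ 0.02  0.53 -0.56  1.72  0.32  0.99 -0.48] F [ 1.3  0.4 -0. ] grip 1.0 0.0
```

Call:
{"op": "apply_moves", "data": {
  "commands": [2, -0.5, 20, 0, 0, 0, 25, 0, 0, 0, 25, 0, 0, 0, 15, 0, 0, 0, 13, 0, 0, 0, 0, 0, 0, 0, 0, 0]
}}

```text
time_s: 4.95
eef_pos: [599.3, 179.1, 64.1]
orientation: [0.644, 0.765, 0.0, 0.0]
wrist_force: [0.1, 0.3, 0.4]
grip_width: 0.999
finger_force: 0.0
```

Call:
{"op": "apply_moves", "data": {
  "commands": [0, 0, 0, 0, 0, 0, 0, 0, 0, 0, 0, 0, 0, 0, 0, 0, 0, 0, 0, 0, 0, 0, 0, 0, 0, 0, 0, 0, 0, 0, 0, 0, 0, 0, 0, 0, 0, 0, 0, 0],
  "grip": 1,
  "newtons": 35
}}

```text
time_s: 5.95
eef_pos: [599.1, 179.1, 64.2]
orientation: [0.644, 0.765, 0.0, 0.0]
wrist_force: [-2.0, -0.4, 6.3]
grip_width: 0.508
finger_force: 35.3
```

```bash
python3 -c "from h import *;togo(599,177.2,9.8)"
```

```text
t 5.95 pos [599.1 179.1  64.2] tilt [ 0.001  0.    -1.   ] shift [-1.9 -0.5 -0. ] roll -0.0 j [-0.02  0.64 -0.51  1.78  0.41  0.82 -0.55] F [-2.  -0.4  6.3] grip 0.508 35.34907163120806
```

Gripped at about 43 mm. Lifting straight up.

Call:
{"op": "apply_moves", "data": {
  "commands": [0, 0, -5, 0, 0, 0, -8, 0, 0, 0, -12, 0, 0, 0, -15, 0, 0, 0, -20, 0, 0, 0, -20, 0, 0, 0, -20, 0, 0, 0, -10, 0, 0, 0, 0, 0, 0, 0, 0, 0]
}}

```text
time_s: 6.95
eef_pos: [598.5, 178.7, 173.1]
orientation: [0.644, 0.765, -0.0, 0.0]
wrist_force: [-0.2, 0.2, -1.8]
grip_width: 0.504
finger_force: 35.7
```

```bash
cat > look.py <<'E'
from h import *
from rig import imaging
import sys
togo(535.3,-241,9.8)
for n in ("top","scene"):
    c=imaging.get_calibration(n); p,d=imaging.grab_frame(n); cv2.imwrite(f"pics/{n}_{sys.argv[1]}.png",p)
    W=cloud(d.astype(float),c["intrinsics"],c["R"],c["t"]); H,S,V=cv2.split(cv2.cvtColor(p,cv2.COLOR_BGR2HSV))
    for k,m in dict(sage=(H>45)&(H<80)&(S>60)&(W[...,2]>45),terra=((H<12)|(H>172))&(S>130)&(abs(W[...,2]-102)<4),ivory=(H>18)&(H<35)&(S>30)&(V>110)&(abs(W[...,2]-102)<4)).items():
        nn,l,st,_=cv2.connectedComponentsWithStats(m.astype(np.uint8))
        if nn>1:
            i=1+np.argmax(st[1:,4]); q=W[l==i]; print(n,k,st[i],"mean",q.mean(0).round(1),"lo/hi",np.percentile(q,2,0).round(1),np.percentile(q,98,0).round(1))
E
python3 look.py lift
```

```text
t 6.95 pos [598.5 178.7 173.1] tilt [-0. -0. -1.] shift [-4.028e+02 -1.337e+02  1.000e-01] roll -0.0 j [ 0.02  0.51 -0.56  1.71  0.31  1.01 -0.48] F [-0.2  0.2 -1.8] grip 0.504 35.72226638440043
top ivory [171 115   1   1   1] mean [593.4 277.5 101.9] lo/hi [593.4 277.5 101.9] [593.4 277.5 101.9]
scene sage [ 287  214   27   56 1199] mean [601.6 193.  181.1] lo/hi [581.7 168.6 127.5] [618.7 198.7 212.2]
scene terra [260 230  18  14 141] mean [625.9  90.8 101.7] lo/hi [613.3  72.7  98.8] [636.  104.5 104.1]
scene ivory [322 300  28  24 513] mean [584.  273.4 102. ] lo/hi [565.2 255.2  98.9] [601.9 290.6 104.2]
```

View pics/scene_lift.png

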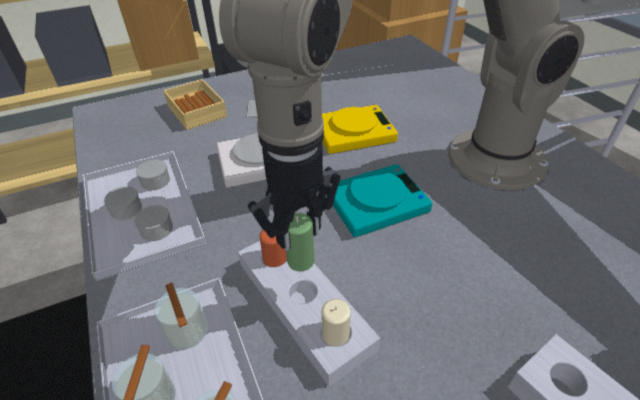

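The sage candle hangs upright at (300,245), its cavity is empty, and the other two are unmoved. I'll raise it a bit more to clear the terracotta wick, then carry it over.

Call:
{"op": "apply_moves", "data": {
  "commands": [0, 0, -15, 0, 0, 0, -15, 0, -5, -1.7, 0, 0, -12, -4, 0, 0, -20, -6.6, 0, 0, -28, -9.3, 0, 0, -34, -11.3, 0, 0, -34, -11.3, 0, 0, -34, -11.3, 0, 0, -34, -11.3, 0, 0]
}}

```text
time_s: 8.05
eef_pos: [565.9, -33.4, 202.8]
orientation: [0.645, 0.765, -0.001, -0.0]
wrist_force: [-0.0, -0.3, -0.9]
grip_width: 0.509
finger_force: 35.8
```

Call:
{"op": "apply_moves", "data": {
  "commands": [-34, -11.3, 0, 0, -34, -11.3, 0, 0, -34, -11.3, 0, 0, -34, -11.3, 0, 0, -28, -9.3, 0, 0, -20, -6.6, 0, 0, -12, -4, 0, 0, -6, -2, 0, 0, 0, 0, 0, 0, 0, 0, 0, 0]
}}

```text
time_s: 9.05
eef_pos: [535.6, -239.6, 203.3]
orientation: [0.644, 0.765, 0.0, -0.0]
wrist_force: [-0.6, 0.3, -0.7]
grip_width: 0.508
finger_force: 35.8
```

```bash
python3 look.py over
```

```text
t 9.05 pos [ 535.6 -239.6  203.3] tilt [ 0.     0.001 -1.   ] shift [-1.3 -0.6 -0. ] roll 0.09 j [ 0.68  0.4  -0.48  1.78  0.21  1.01  0.3 ] F [-0.6  0.3 -0.7] grip 0.508 35.81581640755758
top sage [463 123   1   1   1] mean [ 542.8 -230.5  240.1] lo/hi [ 542.8 -230.5  240.1] [ 542.8 -230.5  240.1]
top terra [264  98  20  20 272] mean [613.6  84.9 101.1] lo/hi [596.4  67.7  98.3] [631.8 101.4 103.7]
top ivory [164 112  22  19 192] mean [585.7 268.9 101. ] lo/hi [568.6 252.4  98.3] [599.8 288.7 103.7]
scene sage [239  71  22  44 725] mean [ 540.3 -218.2  208.3] lo/hi [ 518.7 -243.8  157.3] [ 556.1 -217.6  242.8]
scene terra [260 227  23  18 309] mean [616.9  87.8 102. ] lo/hi [598.9  68.9  98.7] [634.8 104.3 104.3]
scene ivory [322 300  28  25 525] mean [583.7 273.9 102.1] lo/hi [565.1 255.   98.8] [601.9 290.9 104.4]
```

Over the pan centre. Lowering to just above it, then in small steps.

Call:
{"op": "apply_moves", "data": {
  "commands": [-1, -0.5, 10, 0, 0, 0, 20, 0, 0, 0, 20, 0, 0, 0, 18, 0, 0, 0, 12, 0, 0, 0, 7, 0, 0, 0, 4, 0, 0, 0, 2, 0, 0, 0, 0, 0, 0, 0, 0, 0]
}}

```text
time_s: 10.15
eef_pos: [535.5, -242.2, 110.9]
orientation: [0.644, 0.765, 0.0, 0.001]
wrist_force: [1.0, 0.3, -1.5]
grip_width: 0.511
finger_force: 35.8
```

Call:
{"op": "apply_moves", "data": {
  "commands": [0, 0, 1, 0, 0, 0, 1, 0, 0, 0, 1, 0, 0, 0, 1, 0, 0, 0, 0, 0, 0, 0, 0, 0]
}}

```text
time_s: 10.75
eef_pos: [535.1, -242.1, 106.3]
orientation: [0.644, 0.765, -0.0, -0.0]
wrist_force: [0.6, 0.0, -1.9]
grip_width: 0.504
finger_force: 35.8
```

Call:
{"op": "apply_moves", "data": {
  "commands": [0, 0, 1, 0, 0, 0, 1, 0, 0, 0, 1, 0, 0, 0, 0, 0]
}}

```text
time_s: 11.15
eef_pos: [534.9, -242.0, 103.1]
orientation: [0.644, 0.765, -0.0, -0.0]
wrist_force: [-0.2, -0.7, -1.5]
grip_width: 0.506
finger_force: 35.8
```

Call:
{"op": "apply_moves", "data": {
  "commands": [0, 0, 0.5, 0, 0, 0, 0.5, 0, 0, 0, 0, 0, 0, 0, 0, 0]
}}

```text
time_s: 11.55
eef_pos: [535.1, -242.1, 102.3]
orientation: [0.644, 0.765, -0.0, 0.0]
wrist_force: [-0.1, -0.1, -1.0]
grip_width: 0.504
finger_force: 35.9
```

Call:
{"op": "apply_moves", "data": {
  "commands": [0, 0, 0.5, 0, 0, 0, 0.5, 0, 0, 0, 0, 0, 0, 0, 0, 0]
}}

```text
time_s: 11.95
eef_pos: [535.1, -242.2, 102.2]
orientation: [0.644, 0.765, -0.0, 0.0]
wrist_force: [-2.2, 0.2, 6.7]
grip_width: 0.505
finger_force: 36.5
```

Contact at about 7 N. Releasing.

Call:
{"op": "apply_moves", "data": {
  "commands": [0, 0, 0, 0, 0, 0, 0, 0, 0, 0, 0, 0, 0, 0, 0, 0, 0, 0, 0, 0, 0, 0, 0, 0, 0, 0, 0, 0, 0, 0, 0, 0],
  "grip": -1
}}

```text
time_s: 12.75
eef_pos: [535.1, -242.1, 101.3]
orientation: [0.644, 0.765, -0.0, 0.0]
wrist_force: [-0.4, -1.8, 0.4]
grip_width: 1.0
finger_force: 0.0
```

Call:
{"op": "apply_moves", "data": {
  "commands": [0, 0, -5, 0, 0, 0, -10, 0, 0, 0, -20, 0, 0, 0, -30, 0, 0, 0, -40, 0, 0, 0, -30, 0, 0, 0, 0, 0, 0, 0, 0, 0]
}}

```text
time_s: 13.55
eef_pos: [535.5, -242.2, 237.7]
orientation: [0.644, 0.765, 0.0, 0.001]
wrist_force: [0.1, 0.2, 0.2]
grip_width: 0.997
finger_force: 0.0
```

Call:
{"op": "apply_moves", "data": {
  "commands": [-20, 0, 0, 0, -35, 0, 0, 0, -35, 0, 0, 0, -35, 0, 0, 0, -30, 0, 0, 0, -20, 0, 0, 0, 0, 0, 0, 0, 0, 0, 0, 0]
}}

```text
time_s: 14.35
eef_pos: [564.0, -414.9, 234.6]
orientation: [0.645, 0.765, -0.0, -0.001]
wrist_force: [-0.3, 1.2, -0.4]
grip_width: 0.997
finger_force: 0.0
```

```bash
python3 look.py end
```

```text
t 14.35 pos [ 564.  -414.9  234.6] tilt [-0.002  0.002 -1.   ] shift [176.3   1.1   0.4] roll -0.06 j [ 0.82  0.55 -0.41  1.46  0.23  1.18  0.54] F [-0.3  1.2 -0.4] grip 0.997 0.0
top sage [622  61   1   1   1] mean [ 577.5 -377.5  387.9] lo/hi [ 577.5 -377.5  387.9] [ 577.5 -377.5  387.9]
top terra [264  97  19  21 275] mean [613.5  84.7 101.1] lo/hi [596.5  67.7  98.7] [632.1 101.2 104. ]
top ivory [164 112  22  20 304] mean [582.7 270.9 101.2] lo/hi [566.5 253.1  98.5] [599.2 288.7 104.1]
scene sage [245 111  21  40 631] mean [ 539.7 -226.2  106. ] lo/hi [ 519.7 -247.4   55.7] [ 555.4 -220.9  141.5]
scene terra [260 227  23  18 318] mean [617.1  88.2 102. ] lo/hi [598.8  69.6  98.5] [635.1 104.8 104.3]
scene ivory [322 300  28  24 522] mean [583.8 273.7 102. ] lo/hi [565.2 254.7  98.7] [601.9 290.6 104.2]
```

View pics/scene_end.png

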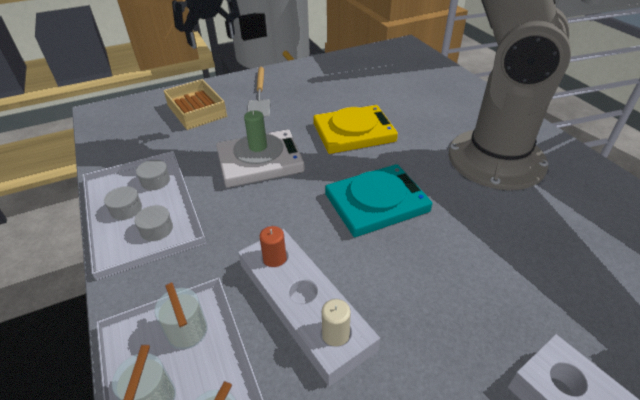

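The candle stands upright on the white scale's pan at (256,133), with its top at about 140 mm. The other two candles are unmoved and the arm is clear.

```bash
python3 -c "from rig import ticket; print(ticket.job_done())"
```

```text
the job is handed in; nothing more can be done
None
```

I stood the sage candle upright near the middle of the white scale's pan, left the ivory and terracotta candles in the mould, and handed the job in at about 14.5 s; no verdict came back.

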